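Re-rack the spare fuses in reverse order

TASK

The new grey tray will hang the other way round, so move the four spare fuses from the aluminium rail into its pockets in reverse order: the fuse at the rail's left end goes into the tray's right-end pocket, and so on along the row (left and right as the robot sees them). Leave each fuse standing upright on the floor of its own pocket, and do not disturb the glass bulb.

Things in the scene. Friction and masses are not known exactly. Their poses are not given: they have to be found in the camera images.
- bottle_fuse: Bottle-shaped white ceramic fuse, 50 mm tall: body 27 mm diameter up to 32 mm, then a shoulder and a brass-capped neck 17 mm diameter from 37 to 50 mm. About 55 g. Origin: centre of its underside, z up. Starts standing upright in its own collar on the aluminium rail; the wide body is the place to grip, with the TCP about 34 mm above its underside (the fingertips then reach to 15 mm).
- thick_fuse: Thick white ceramic cylinder fuse with brass end caps, 22 mm diameter, 58 mm tall. About 50 g. Origin: centre of its underside, z up. Starts standing upright in its own collar on the aluminium rail; it can be gripped across the body with the TCP about 34 mm above its underside. 
- thin_fuse: Thin white ceramic cylinder fuse with brass end caps, 14 mm diameter, 51 mm tall. About 22 g. Origin: centre of its underside, z up. Starts standing upright in its own collar on the aluminium rail; it can be gripped across the body with the TCP about 34 mm above its underside. 
- blade_fuse: Square white ceramic fuse, 24 x 24 mm and 46 mm tall, with a flat steel blade on top (4 mm thick in x, 18 mm wide in y, up to 60 mm above the underside). About 85 g. Origin: centre of its underside, z up. Starts standing upright in its own collar on the aluminium rail; its sides are parallel to the rail's; it can be gripped across the body with the TCP about 34 mm above its underside. 
- bottle_collar: Low black ring round the foot of the bottle fuse at the start: inner diameter 30 mm, outer 38 mm, 8 mm tall. Fixed on the aluminium rail (56 x 212 mm, 12 mm thick); marks where its fuse started. Four collars, 50 mm apart in a row, order shuffled. Origin: centre of its underside, on the rail's top; x away from the robot across the rail, y along the row to the left as the robot sees it, z up.
- thick_collar: The same for the thick fuse: black ring, inner diameter 25 mm, outer 33 mm, 8 mm tall. Fixed on the aluminium rail (56 x 212 mm, 12 mm thick); marks where its fuse started. Four collars, 50 mm apart in a row, order shuffled. Origin: centre of its underside, on the rail's top; x away from the robot across the rail, y along the row to the left as the robot sees it, z up.
- thin_collar: The same for the thin fuse: black ring, inner diameter 17 mm, outer 25 mm, 8 mm tall. Fixed on the aluminium rail (56 x 212 mm, 12 mm thick); marks where its fuse started. Four collars, 50 mm apart in a row, order shuffled. Origin: centre of its underside, on the rail's top; x away from the robot across the rail, y along the row to the left as the robot sees it, z up.
- blade_collar: The same for the blade fuse: black square frame, inner 27 x 27 mm, outer 35 x 35 mm, 8 mm tall. Fixed on the aluminium rail (56 x 212 mm, 12 mm thick); marks where its fuse started. Four collars, 50 mm apart in a row, order shuffled. Origin: centre of its underside, on the rail's top; x away from the robot across the rail, y along the row to the left as the robot sees it, z up.
- tray: Grey plastic tray, fixed, 54 (x) by 204 mm (y), four empty pockets in a row. Origin: centre of its underside; x away from the robot, y along the row to the left as the robot sees it. Pocket centres x = 0, y = +75, +25, -25, -75 mm; 46 x 46 mm inside; floor 4 mm, wall tops 12 mm above the underside; walls 4 mm. Lies in front of or behind the rail, each turned up to 0.2 rad.
- bulb: Clear glass bulb in a round white porcelain holder, loose on the shelf at one side of the racks: holder 72 mm diameter, bulb 55 mm diameter, 106 mm tall in all. Origin: centre of its underside. To be left alone.

How it is judged:
At the end, for the whole second after the job is handed in: All four fuses stand upright (0.1 rad) at rest on the tray's floor (underside 1 to 8 mm up), one per pocket (within 18 mm of its centre along each tray axis), in the reverse of their order on the rail; the bulb is within 15 mm of its start (x of bottle_fuse in the frame of tray between -0.018 and 0.018 m and z of bottle_fuse in the frame of tray between 0.001 and 0.008 m and angle between each of bottle_fuse, thick_fuse, thin_fuse, blade_fuse's own z axis and vertical below 0.1 rad and linear speed of each of bottle_fuse, thick_fuse, thin_fuse, blade_fuse below 0.02 m/s and angular speed of each of bottle_fuse, thick_fuse, thin_fuse, blade_fuse below 0.2 rad/s and (y of bottle_fuse in the frame of tray between 0.057 and 0.093 m or y of bottle_fuse in the frame of tray between 0.007 and 0.043 m or y of bottle_fuse in the frame of tray between -0.043 and -0.007 m or y of bottle_fuse in the frame of tray between -0.093 and -0.057 m) and x of thick_fuse in the frame of tray between -0.018 and 0.018 m and z of thick_fuse in the frame of tray between 0.001 and 0.008 m and (y of thick_fuse in the frame of tray between 0.057 and 0.093 m or y of thick_fuse in the frame of tray between 0.007 and 0.043 m or y of thick_fuse in the frame of tray between -0.043 and -0.007 m or y of thick_fuse in the frame of tray between -0.093 and -0.057 m) and x of thin_fuse in the frame of tray between -0.018 and 0.018 m and z of thin_fuse in the frame of tray between 0.001 and 0.008 m and (y of thin_fuse in the frame of tray between 0.057 and 0.093 m or y of thin_fuse in the frame of tray between 0.007 and 0.043 m or y of thin_fuse in the frame of tray between -0.043 and -0.007 m or y of thin_fuse in the frame of tray between -0.093 and -0.057 m) and x of blade_fuse in the frame of tray between -0.018 and 0.018 m and z of blade_fuse in the frame of tray between 0.001 and 0.008 m and (y of blade_fuse in the frame of tray between 0.057 and 0.093 m or y of blade_fuse in the frame of tray between 0.007 and 0.043 m or y of blade_fuse in the frame of tray between -0.043 and -0.007 m or y of blade_fuse in the frame of tray between -0.093 and -0.057 m) and ((y of bottle_collar in the frame of thick_collar above 0 m and ((y of thick_fuse in the frame of tray above 0.05 m and y of bottle_fuse in the frame of tray below 0.05 m) or (y of thick_fuse in the frame of tray above 0 m and y of bottle_fuse in the frame of tray below 0 m) or (y of thick_fuse in the frame of tray above -0.05 m and y of bottle_fuse in the frame of tray below -0.05 m))) or (y of bottle_collar in the frame of thick_collar below 0 m and ((y of bottle_fuse in the frame of tray above 0.05 m and y of thick_fuse in the frame of tray below 0.05 m) or (y of bottle_fuse in the frame of tray above 0 m and y of thick_fuse in the frame of tray below 0 m) or (y of bottle_fuse in the frame of tray above -0.05 m and y of thick_fuse in the frame of tray below -0.05 m)))) and ((y of bottle_collar in the frame of thin_collar above 0 m and ((y of thin_fuse in the frame of tray above 0.05 m and y of bottle_fuse in the frame of tray below 0.05 m) or (y of thin_fuse in the frame of tray above 0 m and y of bottle_fuse in the frame of tray below 0 m) or (y of thin_fuse in the frame of tray above -0.05 m and y of bottle_fuse in the frame of tray below -0.05 m))) or (y of bottle_collar in the frame of thin_collar below 0 m and ((y of bottle_fuse in the frame of tray above 0.05 m and y of thin_fuse in the frame of tray below 0.05 m) or (y of bottle_fuse in the frame of tray above 0 m and y of thin_fuse in the frame of tray below 0 m) or (y of bottle_fuse in the frame of tray above -0.05 m and y of thin_fuse in the frame of tray below -0.05 m)))) and ((y of bottle_collar in the frame of blade_collar above 0 m and ((y of blade_fuse in the frame of tray above 0.05 m and y of bottle_fuse in the frame of tray below 0.05 m) or (y of blade_fuse in the frame of tray above 0 m and y of bottle_fuse in the frame of tray below 0 m) or (y of blade_fuse in the frame of tray above -0.05 m and y of bottle_fuse in the frame of tray below -0.05 m))) or (y of bottle_collar in the frame of blade_collar below 0 m and ((y of bottle_fuse in the frame of tray above 0.05 m and y of blade_fuse in the frame of tray below 0.05 m) or (y of bottle_fuse in the frame of tray above 0 m and y of blade_fuse in the frame of tray below 0 m) or (y of bottle_fuse in the frame of tray above -0.05 m and y of blade_fuse in the frame of tray below -0.05 m)))) and ((y of thick_collar in the frame of thin_collar above 0 m and ((y of thin_fuse in the frame of tray above 0.05 m and y of thick_fuse in the frame of tray below 0.05 m) or (y of thin_fuse in the frame of tray above 0 m and y of thick_fuse in the frame of tray below 0 m) or (y of thin_fuse in the frame of tray above -0.05 m and y of thick_fuse in the frame of tray below -0.05 m))) or (y of thick_collar in the frame of thin_collar below 0 m and ((y of thick_fuse in the frame of tray above 0.05 m and y of thin_fuse in the frame of tray below 0.05 m) or (y of thick_fuse in the frame of tray above 0 m and y of thin_fuse in the frame of tray below 0 m) or (y of thick_fuse in the frame of tray above -0.05 m and y of thin_fuse in the frame of tray below -0.05 m)))) and ((y of thick_collar in the frame of blade_collar above 0 m and ((y of blade_fuse in the frame of tray above 0.05 m and y of thick_fuse in the frame of tray below 0.05 m) or (y of blade_fuse in the frame of tray above 0 m and y of thick_fuse in the frame of tray below 0 m) or (y of blade_fuse in the frame of tray above -0.05 m and y of thick_fuse in the frame of tray below -0.05 m))) or (y of thick_collar in the frame of blade_collar below 0 m and ((y of thick_fuse in the frame of tray above 0.05 m and y of blade_fuse in the frame of tray below 0.05 m) or (y of thick_fuse in the frame of tray above 0 m and y of blade_fuse in the frame of tray below 0 m) or (y of thick_fuse in the frame of tray above -0.05 m and y of blade_fuse in the frame of tray below -0.05 m)))) and ((y of thin_collar in the frame of blade_collar above 0 m and ((y of blade_fuse in the frame of tray above 0.05 m and y of thin_fuse in the frame of tray below 0.05 m) or (y of blade_fuse in the frame of tray above 0 m and y of thin_fuse in the frame of tray below 0 m) or (y of blade_fuse in the frame of tray above -0.05 m and y of thin_fuse in the frame of tray below -0.05 m))) or (y of thin_collar in the frame of blade_collar below 0 m and ((y of thin_fuse in the frame of tray above 0.05 m and y of blade_fuse in the frame of tray below 0.05 m) or (y of thin_fuse in the frame of tray above 0 m and y of blade_fuse in the frame of tray below 0 m) or (y of thin_fuse in the frame of tray above -0.05 m and y of blade_fuse in the frame of tray below -0.05 m)))) and distance of bulb from where it was at the start of the episode below 0.015 m); the robot touches nothing.
It fails at once if the glass bulb is pushed more than 15 mm or tipped (distance of bulb from where it was at the start of the episode above 0.015 m or angle between bulb's own z axis and vertical above 0.3 rad).
It also fails if it takes over 90 s, if anything falls off the work surface, if the arm or the gripper's body presses on something with over 40 N, if the wrist force passes 120 N, or if a joint passes its speed limit or range.

ROBOT

A 6-joint arm with a two-finger parallel gripper is mounted at the origin on the work surface. World frame = base frame: x ahead of the robot, y to its left, z up, the work surface at z = 0. Lengths are in m, angles in rad, forces in N, time in s.
With the tool pointing down it reaches from about 0.375 to 0.825 m from the base axis. Payload 5.5 kg.
Tool frame: the origin (TCP) lies between the finger pads, 19 mm behind the fingertips; this is the grasp point; z points along the fingers, y is the line along which they close (so a half turn about z gives the same grasp; the last joint's range is limited). The gripper opens to 85 mm and grips with 20 to 120 N. Pads are 22 mm wide; open, the fingers measure 114 mm over their backs; the gripper's body (76 mm by 85 mm) begins 54 mm behind the grasp point. The pads swing forward as they close: fully open they stand 13 mm farther back than shut.
Start: joints at [-1.232, 0.314, -0.047, 1.21, 0, 1.571], TCP at [0.199, -0.566, 0.25] pointing down, gripper open.
Joint ranges: [-2.67, 2.67], [-0.69, 1.73], [-1.03, 1.25], [-2.08, 2.16], [-1.42, 1.45], [-3.14, 3.14]. Speed limits (rad/s): [2.39, 2.39, 3.01, 3.14, 3.14, 3.14].

INTERFACE

Orientations are given as a unit quaternion [x, y, z, w].
In Python, from rig import bot gives the robot as it stands.
- The arm moves only by the tool jog_arm, never from a script. Its argument "deltas" is a list of rows, each an object with "xyz": the shift along the tool's x, y, z in units of 60 mm (1.0 is 60 mm), a list of three; "turn": the turn, a rotation vector about the tool's x, y, z in degrees, a list of three; "claw": the opening, from 0 (shut) to 1 (fully open). In form: [{"xyz": [x, y, z], "turn": [rx, ry, rz], "claw": claw}, ...]. A call has 1 to 12 rows; each row is the pose to reach, as a shift and turn from the pose commanded when the call began, along the tool's axes at that moment; what a row does not reach only later rows make up. A row lasts 1/8 s, in which the tool goes at most 62.5 mm and 10.7 degrees, less where a joint would pass 70% of its speed; a pose out of reach is approached as far as the arm can. A call with a gripper value outside its range is refused whole. The fingers move at their own pace and stop on an object; "squeeze" is the grip in N (left out, the last holds). Time passes only in rows, so rows that repeat a pose let the fingers close. It gives the time, the measured TCP pose, the force, the opening and the grip force at its end, in the units of the state.
- bot.read_state(): the state, without advancing time (a new reading comes with each control period).
- bot.get_image(name): name is "scene" or "top" or "wrist"; returns the picture (420x560x3 uint8, red, green, blue); there is no depth.
- bot.calibration(name): a dict with "K" (3x3 intrinsics, pixels), "rvec" (rotation vector, rad) and "tvec" (3), from world to camera coordinates, as OpenCV has them. Camera axes: x right, y down, z forward; pixel columns grow to the right and rows downward; lengths in m; the calibration is good to about 2 mm. The wrist camera is an equidistant fisheye: a pixel r from the principal point sees the ray r / f radians off the axis. A picture is of the moment at which its call begins: read the wrist's pose just before it. calibration takes no time and is no camera call; for the wrist camera it gives the pose at the moment of the call.
- bot.job_done(): hands the job in; it is judged then, once.
The state is a dict: "time": time; "qpos": joint angles; "dq": joint speeds; "effort": joint torques, N m; "eef_pos": TCP position; "orientation": TCP orientation; "force": force on the tool from outside, world axes, zero at the start; "wrist_torque": the same for the moment, N m; "opening": opening from 0.0 (shut) to 1.0 (fully open); "grip_force": force on a finger pad.
Only numpy, scipy, OpenCV 4.12 (cv2) and the standard library are available. Lean on these libraries where they do the work, as an engineer would, in place of code of your own. Each camera call takes 0.05 s, during which the arm holds its last target. There are 200 camera calls.

## Working session

There is one attempt and no reset: what is moved stays moved. The work goes in short steps, Python scripts to look and compute and a tool call to move; the robot and the scene stay as the last step left them, time stands still between calls to the robot, and variables do not carry over. Pictures are saved under pics/ and viewed, at most 14 in all, crops included, and the job is handed in when it is done.

Besides the shell and the picture viewer there is one more tool, called after ">>>" as name([rows], argument=value, ...), one row to a line, values as JSON. jog_arm: Moves the arm, as the interface text tells. Its arguments: {"type":"object","properties":{"deltas":{"type":"array","items":{"type":"object","properties":{"xyz":{"type":"array","items":{"type":"number"}},"turn":{"type":"array","items":{"type":"number"}},"claw":{"type":"number"}}}},"squeeze":{"type":"number"}},"required":["deltas"]}

```bash
mkdir -p pics; python3 - <<'E'
from rig import bot
import cv2,numpy as np
for n in("top","scene"):
    im=bot.get_image(n);cv2.imwrite(f"pics/{n}0.png",im[:,:,::-1])
    c=bot.calibration(n);R=cv2.Rodrigues(np.array(c["rvec"],float))[0];print(n,np.array(c["K"]).round(1).tolist(),(-R.T@np.array(c["tvec"]).ravel()).round(3),R.round(2).tolist())
s=bot.read_state();print(s)
E
```

```text
top [[520.4, 0.0, 283.4], [0.0, 520.4, 208.9], [0.0, 0.0, 1.0]] [0.382 0.011 1.063] [[0.0, -1.0, -0.01], [-0.99, -0.0, -0.17], [0.17, 0.01, -0.99]]
scene [[430.9, 0.0, 283.5], [0.0, 430.9, 207.8], [0.0, 0.0, 1.0]] [1.229 0.033 0.55 ] [[-0.05, 1.0, 0.02], [0.6, 0.05, -0.8], [-0.8, -0.03, -0.6]]
{'time': 0.1, 'qpos': array([-1.23198146e+00,  3.14165762e-01, -4.79906504e-02,  1.21020517e+00,
       -4.23796262e-06,  1.57079002e+00]), 'dq': array([ 1.60378417e-03, -6.66253742e-04,  2.06634182e-03, -1.02666926e-03,
       -6.15479429e-05,  1.14091749e-03]), 'effort': array([-2.70484179e-04, -5.40767848e+01,  3.40539765e+01,  1.11700498e-02,
        7.33728461e-05, -5.51042092e-06]), 'eef_pos': array([ 0.19925399, -0.5654175 ,  0.24920943]), 'orientation': array([ 9.85684012e-01,  1.68601353e-01, -1.34036053e-04, -7.71068246e-04]), 'force': array([-0.01229481,  0.21800585,  0.00550741]), 'wrist_torque': array([ 0.02477406,  0.02016651, -0.00093277]), 'grip_force': 0.0, 'opening': 1.0021289706278576}
```

View pics/top0.png

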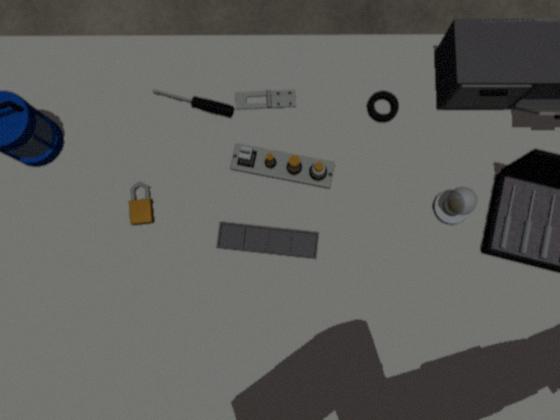

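View pics/scene0.png

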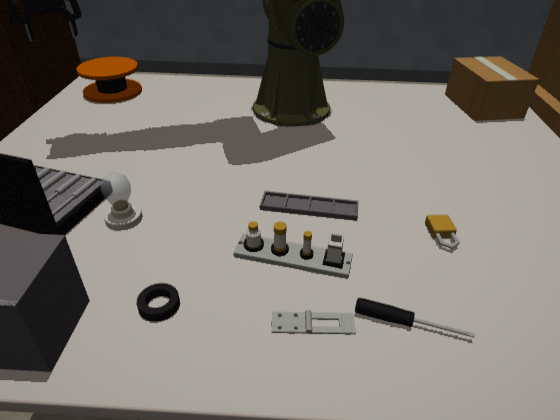

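```bash
cat > h.py <<'E'
from rig import bot
import cv2,numpy as np
from scipy.spatial.transform import Rotation as Ro
def ray(n,uv,z):
    c=bot.calibration(n);R=cv2.Rodrigues(np.array(c["rvec"],float))[0];t=np.array(c["tvec"],float).ravel()
    p=np.atleast_2d(np.array(uv,float));K=np.array(c["K"])
    d=np.c_[(p-K[:2,2])/[K[0,0],K[1,1]],np.ones(len(p))]@R
    o=-R.T@t
    return o+d*((z-o[2])/d[:,2])[:,None]
def delta(target,R_t,pose):
    "jog numbers from (pos,quat) to target"
    R0=Ro.from_quat(pose[1])
    return (R0.inv().apply(np.array(target)-pose[0])/.06).round(3),np.degrees((R0.inv()*R_t).as_rotvec()).round(2)
E
python3 - <<'E'
from h import *
im=cv2.imread("pics/top0.png");g=cv2.cvtColor(im,cv2.COLOR_BGR2GRAY)
def rect(m,name,z,lo,hi):
    m=cv2.morphologyEx(m,cv2.MORPH_CLOSE,np.ones((5,5)))
    cs=[c for c in cv2.findContours(m,0,2)[0] if lo<cv2.contourArea(c)<hi]
    for c in cs:
        r=cv2.minAreaRect(c);b=cv2.boxPoints(r);P=ray("top",b,z)
        e=sorted([(np.linalg.norm(P[1]-P[0]),*(P[1]-P[0])[:2]),(np.linalg.norm(P[2]-P[1]),*(P[2]-P[1])[:2])])
        print(name,np.round(r[0],1),P.mean(0).round(4),[round(x[0],3) for x in e],"yaw",round(np.arctan(-e[1][1]/e[1][2]),3))
x0,y0=200,130
roi=np.zeros_like(g);roi[215:270,205:330]=255
bl=cv2.GaussianBlur(g,(3,3),0)
print(g[200,200],g[240,232],g[153,300],g[180,315])
rect(((g<95)&(roi>0)).astype(np.uint8)*255,"tray",.012,1500,6000)
big=cv2.resize(im[130:265,200:345],None,fx=5,fy=4.4,interpolation=cv2.INTER_CUBIC)
big=cv2.convertScaleAbs(big,alpha=1.4,beta=10)
cv2.imwrite("pics/crop.png",big)
hsv=cv2.cvtColor(im,cv2.COLOR_BGR2HSV)
m=((hsv[:,:,1]>120)&(hsv[:,:,2]>60)).astype(np.uint8)*255
n,_,st,ce=cv2.connectedComponentsWithStats(m[130:200,225:340])
for i in range(1,n):
    if st[i,4]>5:print("brass",ce[i]+[225,130],st[i])
mb=ray("top",[[452,208],[520,150]],.0);print(mb)
m=(g[130:200,225:340]<45).astype(np.uint8);n,_,st,ce=cv2.connectedComponentsWithStats(m)
for i in range(1,n):
    if st[i,4]>10:print("dark",ce[i]+[225,130],st[i])
E
```

```text
114 61 116 64
tray [267.4 239.8] [0.4956 0.0575 0.012 ] [np.float64(0.057), np.float64(0.206)] yaw -0.107
brass [269.51428571 156.74285714] [42 24  6  7 35]
brass [293.95876289 160.50515464] [64 25 11 12 97]
brass [318.57142857 166.25      ] [90 32  8  9 56]
[[ 0.56333971 -0.32274143  0.        ]
 [ 0.68699591 -0.47109865  0.        ]]
dark [247.62773723 160.62773723] [ 13  21  18  16 137]
dark [270.17105263 162.96052632] [40 29 11  9 76]
dark [293.59482759 168.72413793] [ 62  33  15  12 116]
dark [316.52380952 175.11904762] [84 37 18 14 84]
```

View pics/crop.png

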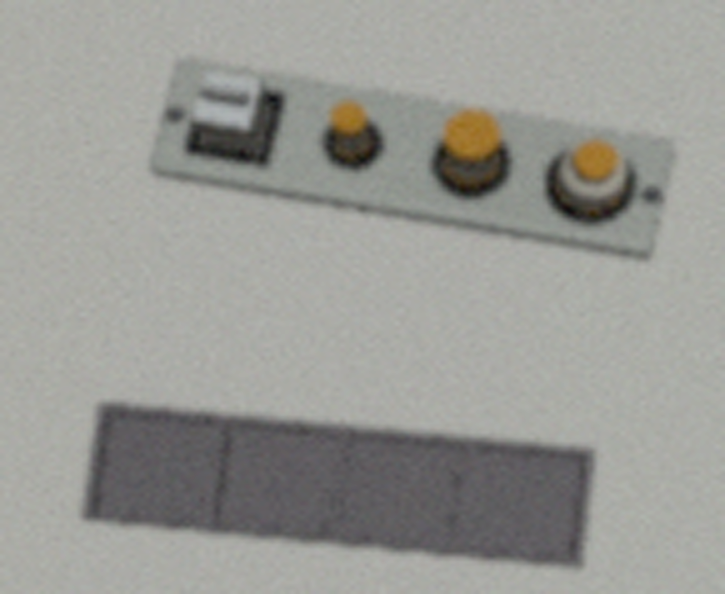

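```bash
python3 - <<'E'
from h import *
cr=lambda l:np.array(l)/[5,4.4]+[200,130]
P=ray("top",cr([[180,60],[675,140],[650,255],[152,172]]),.012)
for a in (P,):
    print(P.round(4).tolist(),P.mean(0),np.linalg.norm(np.diff(P,axis=0),axis=1))
for n,uv,z in (("thin",[269.51,156.74],.063),("thick",[293.96,160.5],.070),("bottle",[318.57,166.25],.062)):
    print(n,ray("top",uv,z).round(4))
print("blade top", ray("top",cr([[229,105]]),.058))
d=ray("top",[269.51,156.74],.063)[0]-ray("top",[318.57,166.25],.062)[0];yaw=np.arctan2(-d[0],d[1]);print("railyaw",yaw)
rows=[ray("top",[293.96,160.5],.07)[0]]
ty=-.107;tc=np.array([.4956,.0575])
for y in(.075,.025,-.025,-.075):print(y,(tc+y*np.array([-np.sin(ty),np.cos(ty)])).round(4))
T=ray("top",cr([[100,405],[593,450],[580,565],[85,520]]),.012);print(T.round(4).tolist(),T.mean(0))
E
```

```text
[[0.6976, 0.1248, 0.012], [0.6584, -0.0819, 0.012], [0.6029, -0.0708, 0.012], [0.6428, 0.1354, 0.012]] [0.65044661 0.02688673 0.012     ] [0.21035628 0.05652786 0.210109  ]
thin [[0.6553 0.0522 0.063 ]]
thick [[0.6458 0.0038 0.07  ]]
bottle [[ 0.6362 -0.0449  0.062 ]]
blade top [[0.6626533  0.09981851 0.058     ]]
railyaw -0.19467438441127694
0.075 [0.5036 0.1321]
0.025 [0.4983 0.0824]
-0.025 [0.4929 0.0326]
-0.075 [ 0.4876 -0.0171]
[[0.5317, 0.1545, 0.012], [0.511, -0.0466, 0.012], [0.458, -0.041, 0.012], [0.4782, 0.1593, 0.012]] [0.494727   0.05653537 0.012     ]
```

```bash
cat >> h.py <<'E'
def Rt(xang): return Ro.from_euler("z",xang)*Ro.from_euler("x",np.pi)
def go(*targets,xang=1.381):
    s=bot.read_state();p=(s["eef_pos"],s["orientation"])
    print("at",s["eef_pos"].round(4),"t",round(s["time"],2),"open",round(s["opening"],3),"F",s["force"].round(1))
    for t in targets:print(t,*delta(t,Rt(xang),p))
E
python3 - <<'E'
from h import *
go((.1993,-.5654,.31),(.6648,.101,.31))
E
```

```text
at [ 0.1993 -0.5654  0.2492] t 0.1 open 1.002 F [-0.   0.2  0. ]
(0.1993, -0.5654, 0.31) [ 1.000e-03 -2.000e-03 -1.013e+00] [-8.000e-02 -5.000e-02 -5.971e+01]
(0.6648, 0.101, 0.31) [11.01  -7.898 -1.001] [-8.000e-02 -5.000e-02 -5.971e+01]
```

>>> jog_arm([
  {"xyz": [0, 0, -1], "turn": [0, 0, 0], "claw": 1},
  {"xyz": [11.01, -7.9, -1], "turn": [-0.1, 0, -59.7], "claw": 0.7},
  {"xyz": [11.01, -7.9, -1], "turn": [-0.1, 0, -59.7], "claw": 0.7},
  {"xyz": [11.01, -7.9, -1], "turn": [-0.1, 0, -59.7], "claw": 0.7},
  {"xyz": [11.01, -7.9, -1], "turn": [-0.1, 0, -59.7], "claw": 0.7},
  {"xyz": [11.01, -7.9, -1], "turn": [-0.1, 0, -59.7], "claw": 0.7},
  {"xyz": [11.01, -7.9, -1], "turn": [-0.1, 0, -59.7], "claw": 0.7},
  {"xyz": [11.01, -7.9, -1], "turn": [-0.1, 0, -59.7], "claw": 0.7},
  {"xyz": [11.01, -7.9, -1], "turn": [-0.1, 0, -59.7], "claw": 0.7},
  {"xyz": [11.01, -7.9, -1], "turn": [-0.1, 0, -59.7], "claw": 0.7},
  {"xyz": [11.01, -7.9, -1], "turn": [-0.1, 0, -59.7], "claw": 0.7},
  {"xyz": [11.01, -7.9, -1], "turn": [-0.1, 0, -59.7], "claw": 0.7},
])

```text
time: 1.6
eef_pos: [0.5938, -0.0003, 0.3097]
orientation: [0.771, 0.637, -0.0, 0.001]
force: [0.5, -0.4, 0.4]
opening: 0.699
grip_force: 0.0
```

>>> jog_arm([
  {"xyz": [0, 0, 0], "turn": [0, 0, 0], "claw": 0.7},
  {"xyz": [0, 0, 0], "turn": [0, 0, 0], "claw": 0.7},
  {"xyz": [0, 0, 0], "turn": [0, 0, 0], "claw": 0.7},
])

```text
time: 1.98
eef_pos: [0.5923, -0.0034, 0.31]
orientation: [0.772, 0.636, -0.0, 0.001]
force: [-0.2, 0.6, -0.4]
opening: 0.706
grip_force: 0.0
```

```bash
python3 - <<'E'
from h import *
go((.6648,.101,.2),(.6648,.101,.046))
im=bot.get_image("wrist");cv2.imwrite("pics/w1.png",im[:,:,::-1]);c=bot.calibration("wrist");print(c)
E
```

```text
at [ 0.5923 -0.0034  0.31  ] t 1.98 open 0.706 F [-0.2  0.6 -0.4]
(0.6648, 0.101, 0.2) [1.94  0.852 1.832] [ 0.06  0.07 -0.1 ]
(0.6648, 0.101, 0.046) [1.943 0.85  4.399] [ 0.06  0.07 -0.1 ]
{'K': array([[325.1922621 ,   0.        , 283.35516861],
       [  0.        , 325.1922621 , 209.45551596],
       [  0.        ,   0.        ,   1.        ]]), 'rvec': array([-2.82623267,  0.27270915,  0.04027603]), 'tvec': array([-0.58226744,  0.04721656,  0.46899652])}
```

View pics/w1.png

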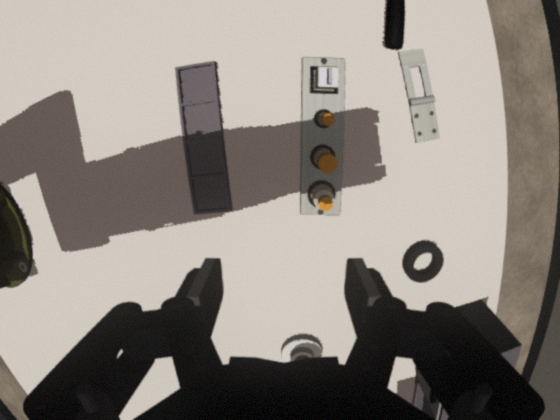

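The wrist view shows the rail (corners ~(302,57),(345,57),(340,214),(301,214)), the blade at (326,79) and brass caps at (328,120),(327,162),(325,204). The tray's corners are ~(177,67),(216,62),(232,209),(193,213). I'll cross-check these against the top view.

```bash
cat >> h.py <<'E'
def wray(uv,z,c=None):
    c=c or bot.calibration("wrist");R=cv2.Rodrigues(np.array(c["rvec"],float))[0];t=np.array(c["tvec"],float).ravel()
    K=np.array(c["K"]);p=np.atleast_2d(np.array(uv,float))
    q=cv2.fisheye.undistortPoints(p[:,None],K,np.zeros(4))[:,0]
    d=np.c_[q,np.ones(len(q))]@R;o=-R.T@t
    return o+d*((z-o[2])/d[:,2])[:,None]
E
python3 - <<'E'
from h import *
P=wray([[302,57],[345,57],[340,214],[301,214]],.012);print("rail",P.mean(0).round(4))
T=wray([[177,67],[216,62],[232,209],[193,213]],.012);print("tray",T.mean(0).round(4),T.round(3).tolist())
hsv=cv2.cvtColor(cv2.imread("pics/w1.png"),cv2.COLOR_BGR2HSV)[100:212,300:350]
m=((hsv[:,:,1]>130)&(hsv[:,:,2]>60)).astype(np.uint8);n,_,st,ce=cv2.connectedComponentsWithStats(m)
for i in range(1,n):
    if st[i,4]>25:
        q=ce[i]+[300,100];print(q,st[i,4],[wray(q,z)[0].round(4) for z in(.062,.070)])
print("bulb",wray([[302,350]],0))
E
```

```text
rail [0.6508 0.0279 0.012 ]
tray [0.4965 0.0568 0.012 ] [[0.482, 0.16, 0.012], [0.535, 0.152, 0.012], [0.513, -0.045, 0.012], [0.456, -0.04, 0.012]]
[327.51181102 118.94488189] 127 [array([0.6545, 0.0524, 0.062 ]), array([0.6534, 0.0528, 0.07  ])]
[327.3707483 162.7244898] 294 [array([0.6457, 0.0023, 0.062 ]), array([0.6448, 0.0037, 0.07  ])]
[325.02112676 203.48591549] 142 [array([ 0.6351, -0.046 ,  0.062 ]), array([ 0.6345, -0.0435,  0.07  ])]
bulb [[ 0.56377608 -0.32163526  0.        ]]
```

>>> jog_arm([
  {"xyz": [1.94, 0.85, 1.83], "turn": [0, 0, 0], "claw": 0.7},
  {"xyz": [1.94, 0.85, 1.83], "turn": [0, 0, 0], "claw": 0.7},
  {"xyz": [1.94, 0.85, 1.83], "turn": [0, 0, 0], "claw": 0.7},
  {"xyz": [1.94, 0.85, 1.83], "turn": [0, 0, 0], "claw": 0.7},
  {"xyz": [1.94, 0.85, 1.83], "turn": [0, 0, 0], "claw": 0.7},
  {"xyz": [1.94, 0.85, 1.83], "turn": [0, 0, 0], "claw": 0.7},
])

```text
time: 2.78
eef_pos: [0.6656, 0.101, 0.202]
orientation: [0.772, 0.636, 0.001, 0.001]
force: [0.2, -1.3, 0.1]
opening: 0.699
grip_force: 0.0
```

```bash
python3 - <<'E'
from h import *
go((.6648,.101,.046))
im=bot.get_image("wrist");cv2.imwrite("pics/w2.png",im[:,:,::-1])
E
```

```text
at [0.6656 0.101  0.202 ] t 2.77 open 0.699 F [ 0.2 -1.3  0.1]
(0.6648, 0.101, 0.046) [-2.0e-03 -2.3e-02  2.6e+00] [ 0.21  0.01 -0.11]
```

View pics/w2.png

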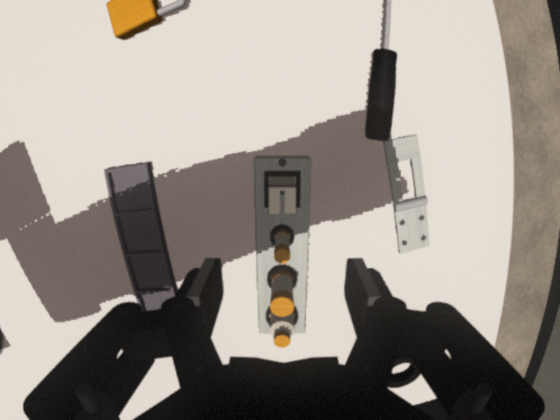

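The two cameras agree within 1–2 mm, and the blade (282,195) lies midway between the fingers (~x=283). I'll descend and grip.

>>> jog_arm([
  {"xyz": [0, -0.02, 0.9], "turn": [0, 0, 0], "claw": 0.7},
  {"xyz": [0, -0.02, 1.8], "turn": [0, 0, 0], "claw": 0.7},
  {"xyz": [0, -0.02, 2.3], "turn": [0, 0, 0], "claw": 0.7},
  {"xyz": [0, -0.02, 2.58], "turn": [0, 0, 0], "claw": 0.7},
  {"xyz": [0, -0.02, 2.58], "turn": [0, 0, 0], "claw": 0.7},
  {"xyz": [0, -0.02, 2.58], "turn": [0, 0, 0], "claw": 0.2},
  {"xyz": [0, -0.02, 2.58], "turn": [0, 0, 0], "claw": 0.2},
  {"xyz": [0, -0.02, 2.58], "turn": [0, 0, 0], "claw": 0.2},
  {"xyz": [0, -0.02, 2.58], "turn": [0, 0, 0], "claw": 0.2},
], squeeze=30)

```text
time: 3.95
eef_pos: [0.6656, 0.1026, 0.0473]
orientation: [0.771, 0.637, 0.001, 0.002]
force: [-0.4, -0.7, 6.4]
opening: 0.28
grip_force: 30.6
```

```bash
python3 - <<'E'
from h import *
go((.6648,.101,.12),(.4885,-.0175,.12),(.4885,-.0175,.04),xang=1.47)
E
```

```text
at [0.6656 0.1026 0.0473] t 3.95 open 0.28 F [-0.4 -0.7  6.4]
(0.6648, 0.101, 0.12) [-0.029 -0.003 -1.212] [ 0.25  0.   -5.11]
(0.4885, -0.0175, 0.12) [-2.523 -2.515 -1.223] [ 0.25  0.   -5.11]
(0.4885, -0.0175, 0.04) [-2.523 -2.521  0.11 ] [ 0.25  0.   -5.11]
```

>>> jog_arm([
  {"xyz": [0, 0, -0.6], "turn": [0, 0, 0], "claw": 0.2},
  {"xyz": [0, 0, -1.25], "turn": [0, 0, 0], "claw": 0.2},
  {"xyz": [-0.6, -0.6, -1.25], "turn": [0, 0, -2], "claw": 0.2},
  {"xyz": [-1.2, -1.2, -1.25], "turn": [0, 0, -4], "claw": 0.2},
  {"xyz": [-1.8, -1.8, -1.25], "turn": [0, 0, -5], "claw": 0.2},
  {"xyz": [-2.3, -2.3, -1.25], "turn": [0.2, 0, -5], "claw": 0.2},
  {"xyz": [-2.52, -2.52, -1.23], "turn": [0.2, 0, -5], "claw": 0.2},
  {"xyz": [-2.52, -2.52, -1.23], "turn": [0.2, 0, -5], "claw": 0.2},
  {"xyz": [-2.52, -2.52, -1.23], "turn": [0.2, 0, -5], "claw": 0.2},
])

```text
time: 5.08
eef_pos: [0.4888, -0.017, 0.1195]
orientation: [0.742, 0.67, -0.0, 0.0]
force: [0.1, -1.3, -0.2]
opening: 0.278
grip_force: 31.3
```

```bash
python3 - <<'E'
from h import *
go((.4885,-.0175,.0405),xang=1.47)
im=bot.get_image("wrist");cv2.imwrite("pics/w3.png",im[:,:,::-1])
E
```

```text
at [ 0.4888 -0.017   0.1195] t 5.08 open 0.278 F [ 0.1 -1.3 -0.2]
(0.4885, -0.0175, 0.0405) [-0.008 -0.004  1.317] [-0.01  0.02 -0.09]
```

View pics/w3.png

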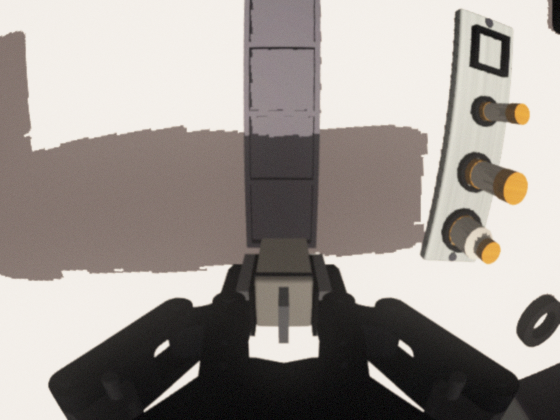

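The fuse is held straight, in line with the tray's column (x≈283). I'll lower, release and retreat.

>>> jog_arm([
  {"xyz": [0, 0, 0.6], "turn": [0, 0, 0], "claw": 0.2},
  {"xyz": [0, 0, 1.0], "turn": [0, 0, 0], "claw": 0.2},
  {"xyz": [0, 0, 1.2], "turn": [0, 0, 0], "claw": 0.2},
  {"xyz": [0, 0, 1.31], "turn": [0, 0, 0], "claw": 0.2},
  {"xyz": [0, 0, 1.31], "turn": [0, 0, 0], "claw": 0.2},
  {"xyz": [0, 0, 1.31], "turn": [0, 0, 0], "claw": 0.5},
  {"xyz": [0, 0, 1.31], "turn": [0, 0, 0], "claw": 0.5},
  {"xyz": [0, 0, 1.31], "turn": [0, 0, 0], "claw": 0.5},
  {"xyz": [0, 0, 0.6], "turn": [0, 0, 0], "claw": 0.5},
  {"xyz": [0, 0, -0.3], "turn": [0, 0, 0], "claw": 0.5},
  {"xyz": [0, 0, -0.3], "turn": [0, 0, 0], "claw": 0.5},
  {"xyz": [0, 0, -0.3], "turn": [0, 0, 0], "claw": 0.5},
])

```text
time: 6.62
eef_pos: [0.4871, -0.0175, 0.1371]
orientation: [0.743, 0.67, -0.001, -0.0]
force: [-0.8, -0.9, -0.5]
opening: 0.505
grip_force: 0.0
```

```bash
python3 - <<'E'
from h import *
go((.655,.0525,.137),(.655,.0525,.046))
E
```

```text
at [ 0.4871 -0.0175  0.1371] t 6.62 open 0.505 F [-0.8 -0.9 -0.5]
(0.655, 0.0525, 0.137) [ 1.447  2.664 -0.003] [-0.09  0.05  4.98]
(0.655, 0.0525, 0.046) [1.448 2.666 1.513] [-0.09  0.05  4.98]
```

>>> jog_arm([
  {"xyz": [0.5, 0.9, 0], "turn": [0, 0, 2], "claw": 0.5},
  {"xyz": [1.0, 1.8, 0], "turn": [0, 0, 5], "claw": 0.5},
  {"xyz": [1.45, 2.66, 0], "turn": [0, 0, 5], "claw": 0.5},
  {"xyz": [1.45, 2.66, 0], "turn": [0, 0, 5], "claw": 0.5},
  {"xyz": [1.45, 2.66, 0.6], "turn": [0, 0, 5], "claw": 0.5},
  {"xyz": [1.45, 2.66, 1.2], "turn": [0, 0, 5], "claw": 0.5},
  {"xyz": [1.45, 2.66, 1.51], "turn": [0, 0, 5], "claw": 0.5},
  {"xyz": [1.45, 2.66, 1.51], "turn": [0, 0, 5], "claw": 0.5},
  {"xyz": [1.45, 2.66, 1.51], "turn": [0, 0, 5], "claw": 0.05},
  {"xyz": [1.45, 2.66, 1.51], "turn": [0, 0, 5], "claw": 0.05},
  {"xyz": [1.45, 2.66, 1.51], "turn": [0, 0, 5], "claw": 0.05},
  {"xyz": [1.45, 2.66, 1.51], "turn": [0, 0, 5], "claw": 0.05},
])

```text
time: 8.12
eef_pos: [0.6559, 0.0527, 0.0478]
orientation: [0.771, 0.637, 0.0, 0.0]
force: [-0.8, 0.7, 6.5]
opening: 0.155
grip_force: 29.6
```

```bash
python3 - <<'E'
from h import *
go((.655,.0525,.12),(.4935,.0322,.12),(.4935,.0322,.04),xang=1.47)
E
```

```text
at [0.6559 0.0527 0.0478] t 8.12 open 0.155 F [-0.8  0.7  6.5]
(0.655, 0.0525, 0.12) [-0.007 -0.013 -1.204] [ 0.04  0.02 -5.11]
(0.4935, 0.0322, 0.12) [-0.848 -2.593 -1.205] [ 0.04  0.02 -5.11]
(0.4935, 0.0322, 0.04) [-0.847 -2.593  0.128] [ 0.04  0.02 -5.11]
```

>>> jog_arm([
  {"xyz": [0, 0, -0.6], "turn": [0, 0, 0], "claw": 0.05},
  {"xyz": [0, 0, -1.2], "turn": [0, 0, 0], "claw": 0.05},
  {"xyz": [-0.3, -0.8, -1.2], "turn": [0, 0, -2], "claw": 0.05},
  {"xyz": [-0.6, -1.7, -1.2], "turn": [0, 0, -4], "claw": 0.05},
  {"xyz": [-0.8, -2.4, -1.2], "turn": [0, 0, -5], "claw": 0.05},
  {"xyz": [-0.85, -2.59, -1.2], "turn": [0, 0, -5], "claw": 0.05},
  {"xyz": [-0.85, -2.59, -1.2], "turn": [0, 0, -5], "claw": 0.05},
  {"xyz": [-0.85, -2.59, -0.6], "turn": [0, 0, -5], "claw": 0.05},
  {"xyz": [-0.85, -2.59, -0.2], "turn": [0, 0, -5], "claw": 0.05},
  {"xyz": [-0.85, -2.59, 0], "turn": [0, 0, -5], "claw": 0.05},
  {"xyz": [-0.85, -2.59, 0.0], "turn": [0, 0, -5], "claw": 0.05},
])

```text
time: 9.5
eef_pos: [0.4929, 0.032, 0.0459]
orientation: [0.742, 0.67, -0.001, -0.001]
force: [-0.4, 0.8, -0.2]
opening: 0.148
grip_force: 29.8
```

```bash
python3 - <<'E'
from h import *
go((.4935,.0322,.0405),xang=1.47)
im=bot.get_image("wrist");cv2.imwrite("pics/w4.png",im[:,:,::-1])
E
```

```text
at [0.4929 0.032  0.0459] t 9.5 open 0.148 F [-0.4  0.8 -0.2]
(0.4935, 0.0322, 0.0405) [0.004 0.01  0.09 ] [-0.17  0.05 -0.11]
```

View pics/w4.png

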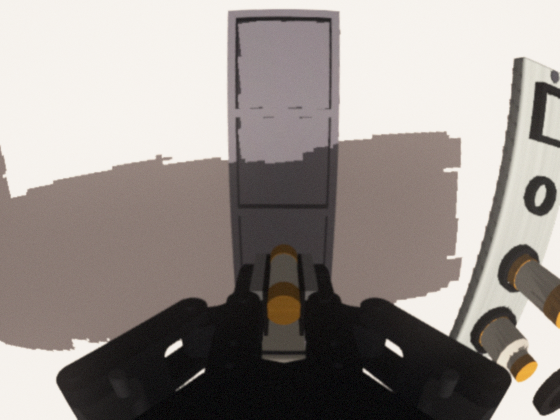

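The thin fuse hangs straight above its pocket: foot at (285,250), dividing wall at y≈207. Release.

>>> jog_arm([
  {"xyz": [0, 0.01, 0.09], "turn": [0, 0, 0], "claw": 0.05},
  {"xyz": [0, 0.01, 0.09], "turn": [0, 0, 0], "claw": 0.05},
  {"xyz": [0, 0.01, 0.09], "turn": [0, 0, 0], "claw": 0.4},
  {"xyz": [0, 0.01, 0.09], "turn": [0, 0, 0], "claw": 0.4},
  {"xyz": [0, 0.01, 0.09], "turn": [0, 0, 0], "claw": 0.4},
  {"xyz": [0, 0, -0.7], "turn": [0, 0, 0], "claw": 0.5},
  {"xyz": [0, 0, -1.6], "turn": [0, 0, 0], "claw": 0.6},
  {"xyz": [0, 0, -1.6], "turn": [0, 0, 0], "claw": 0.6},
  {"xyz": [0, 0, -1.6], "turn": [0, 0, 0], "claw": 0.6},
])

```text
time: 10.68
eef_pos: [0.4925, 0.032, 0.1424]
orientation: [0.742, 0.67, -0.001, -0.0]
force: [0.4, -0.1, -0.9]
opening: 0.601
grip_force: 0.0
```

```bash
python3 - <<'E'
from h import *
go((.6455,.003,.137),(.6455,.003,.046))
E
```

```text
at [0.4925 0.032  0.1424] t 10.68 open 0.601 F [ 0.4 -0.1 -0.9]
(0.6455, 0.003, 0.137) [-0.219  2.586  0.085] [-0.1   0.05  4.99]
(0.6455, 0.003, 0.046) [-0.218  2.589  1.602] [-0.1   0.05  4.99]
```

>>> jog_arm([
  {"xyz": [0, 0.9, 0], "turn": [0, 0, 2], "claw": 0.6},
  {"xyz": [-0.1, 1.8, 0], "turn": [0, 0, 5], "claw": 0.6},
  {"xyz": [-0.22, 2.59, 0], "turn": [0, 0, 5], "claw": 0.6},
  {"xyz": [-0.22, 2.59, 0], "turn": [0, 0, 5], "claw": 0.6},
  {"xyz": [-0.22, 2.59, 0.7], "turn": [0, 0, 5], "claw": 0.6},
  {"xyz": [-0.22, 2.59, 1.3], "turn": [0, 0, 5], "claw": 0.6},
  {"xyz": [-0.22, 2.59, 1.6], "turn": [0, 0, 5], "claw": 0.6},
  {"xyz": [-0.22, 2.59, 1.6], "turn": [0, 0, 5], "claw": 0.6},
  {"xyz": [-0.22, 2.59, 1.6], "turn": [0, 0, 5], "claw": 0.15},
  {"xyz": [-0.22, 2.59, 1.6], "turn": [0, 0, 5], "claw": 0.15},
  {"xyz": [-0.22, 2.59, 1.6], "turn": [0, 0, 5], "claw": 0.15},
  {"xyz": [-0.22, 2.59, 1.6], "turn": [0, 0, 5], "claw": 0.15},
])

```text
time: 12.18
eef_pos: [0.6469, 0.0029, 0.0479]
orientation: [0.771, 0.637, 0.0, 0.0]
force: [-0.6, -1.0, 6.5]
opening: 0.245
grip_force: 29.5
```

```bash
python3 - <<'E'
from h import *
go((.6455,.003,.12),(.4988,.082,.12),(.4988,.082,.0405),xang=1.47)
E
```

```text
at [0.6469 0.0029 0.0479] t 12.18 open 0.245 F [-0.6 -1.   6.5]
(0.6455, 0.003, 0.12) [-0.004 -0.023 -1.202] [ 0.04  0.02 -5.11]
(0.4988, 0.082, 0.12) [ 0.827 -2.672 -1.204] [ 0.04  0.02 -5.11]
(0.4988, 0.082, 0.0405) [ 0.828 -2.673  0.121] [ 0.04  0.02 -5.11]
```

>>> jog_arm([
  {"xyz": [0, 0, -0.6], "turn": [0, 0, 0], "claw": 0.15},
  {"xyz": [0, 0, -1.2], "turn": [0, 0, 0], "claw": 0.15},
  {"xyz": [0.25, -0.8, -1.2], "turn": [0, 0, -2], "claw": 0.15},
  {"xyz": [0.5, -1.7, -1.2], "turn": [0, 0, -4], "claw": 0.15},
  {"xyz": [0.75, -2.4, -1.2], "turn": [0, 0, -5], "claw": 0.15},
  {"xyz": [0.83, -2.67, -1.2], "turn": [0, 0, -5], "claw": 0.15},
  {"xyz": [0.83, -2.67, -1.2], "turn": [0, 0, -5], "claw": 0.15},
  {"xyz": [0.83, -2.67, -0.6], "turn": [0, 0, -5], "claw": 0.15},
  {"xyz": [0.83, -2.67, -0.2], "turn": [0, 0, -5], "claw": 0.15},
  {"xyz": [0.83, -2.67, 0], "turn": [0, 0, -5], "claw": 0.15},
  {"xyz": [0.83, -2.67, 0], "turn": [0, 0, -5], "claw": 0.15},
])

```text
time: 13.55
eef_pos: [0.4982, 0.0816, 0.0459]
orientation: [0.743, 0.67, -0.001, -0.001]
force: [-0.6, -0.5, 0.4]
opening: 0.249
grip_force: 29.7
```

```bash
python3 - <<'E'
from h import *
go((.4988,.082,.0405),xang=1.47)
E
```

```text
at [0.4982 0.0816 0.0459] t 13.55 open 0.249 F [-0.6 -0.5  0.4]
(0.4988, 0.082, 0.0405) [0.008 0.01  0.089] [-0.17  0.07 -0.16]
```

>>> jog_arm([
  {"xyz": [0.01, 0.01, 0.09], "turn": [0, 0, 0], "claw": 0.15},
  {"xyz": [0.01, 0.01, 0.09], "turn": [0, 0, 0], "claw": 0.15},
  {"xyz": [0.01, 0.01, 0.09], "turn": [0, 0, 0], "claw": 0.5},
  {"xyz": [0.01, 0.01, 0.09], "turn": [0, 0, 0], "claw": 0.5},
  {"xyz": [0.01, 0.01, 0.09], "turn": [0, 0, 0], "claw": 0.5},
  {"xyz": [0, 0, -0.7], "turn": [0, 0, 0], "claw": 0.6},
  {"xyz": [0, 0, -1.6], "turn": [0, 0, 0], "claw": 0.7},
  {"xyz": [0, 0, -1.6], "turn": [0, 0, 0], "claw": 0.7},
  {"xyz": [0, 0, -1.6], "turn": [0, 0, 0], "claw": 0.7},
])

```text
time: 14.68
eef_pos: [0.4978, 0.0821, 0.1424]
orientation: [0.742, 0.67, -0.001, -0.0]
force: [0.4, -0.0, 0.1]
opening: 0.7
grip_force: 0.0
```

```bash
python3 - <<'E'
from h import *
go((.636,-.046,.137),(.636,-.046,.046))
E
```

```text
at [0.4978 0.0821 0.1424] t 14.68 open 0.7 F [ 0.4 -0.   0.1]
(0.636, -0.046, 0.137) [-1.887  2.51   0.086] [-0.1   0.04  4.99]
(0.636, -0.046, 0.046) [-1.886  2.513  1.603] [-0.1   0.04  4.99]
```

>>> jog_arm([
  {"xyz": [-0.6, 0.8, 0], "turn": [0, 0, 2], "claw": 0.7},
  {"xyz": [-1.2, 1.6, 0], "turn": [0, 0, 5], "claw": 0.7},
  {"xyz": [-1.8, 2.4, 0], "turn": [0, 0, 5], "claw": 0.7},
  {"xyz": [-1.89, 2.51, 0], "turn": [0, 0, 5], "claw": 0.7},
  {"xyz": [-1.89, 2.51, 0.6], "turn": [0, 0, 5], "claw": 0.7},
  {"xyz": [-1.89, 2.51, 1.3], "turn": [0, 0, 5], "claw": 0.7},
  {"xyz": [-1.89, 2.51, 1.61], "turn": [0, 0, 5], "claw": 0.7},
  {"xyz": [-1.89, 2.51, 1.61], "turn": [0, 0, 5], "claw": 0.7},
  {"xyz": [-1.89, 2.51, 1.61], "turn": [0, 0, 5], "claw": 0.2},
  {"xyz": [-1.89, 2.51, 1.61], "turn": [0, 0, 5], "claw": 0.2},
  {"xyz": [-1.89, 2.51, 1.61], "turn": [0, 0, 5], "claw": 0.2},
  {"xyz": [-1.89, 2.51, 1.61], "turn": [0, 0, 5], "claw": 0.2},
])

```text
time: 16.18
eef_pos: [0.6372, -0.0462, 0.0475]
orientation: [0.771, 0.637, 0.0, 0.0]
force: [-1.2, 0.6, 5.8]
opening: 0.3
grip_force: 29.6
```

```bash
python3 - <<'E'
from h import *
go((.636,-.046,.12),(.504,.1315,.12),(.504,.1315,.0405),xang=1.47)
E
```

```text
at [ 0.6372 -0.0462  0.0475] t 16.18 open 0.3 F [-1.2  0.6  5.8]
(0.636, -0.046, 0.12) [-0.002 -0.019 -1.208] [ 0.05  0.02 -5.11]
(0.504, 0.1315, 0.12) [ 2.488 -2.738 -1.211] [ 0.05  0.02 -5.11]
(0.504, 0.1315, 0.0405) [ 2.489 -2.74   0.114] [ 0.05  0.02 -5.11]
```

>>> jog_arm([
  {"xyz": [0, 0, -0.7], "turn": [0, 0, 0], "claw": 0.2},
  {"xyz": [0, 0, -1.5], "turn": [0, 0, 0], "claw": 0.2},
  {"xyz": [0.6, -0.6, -1.5], "turn": [0, 0, -2], "claw": 0.2},
  {"xyz": [1.2, -1.3, -1.5], "turn": [0, 0, -4], "claw": 0.2},
  {"xyz": [1.8, -2, -1.5], "turn": [0, 0, -5], "claw": 0.2},
  {"xyz": [2.3, -2.5, -1.5], "turn": [0, 0, -5], "claw": 0.2},
  {"xyz": [2.49, -2.74, -1.5], "turn": [0, 0, -5], "claw": 0.2},
  {"xyz": [2.49, -2.74, -1.5], "turn": [0, 0, -5], "claw": 0.2},
  {"xyz": [2.49, -2.74, -0.8], "turn": [0, 0, -5], "claw": 0.2},
  {"xyz": [2.49, -2.74, -0.2], "turn": [0, 0, -5], "claw": 0.2},
  {"xyz": [2.49, -2.74, 0], "turn": [0, 0, -5], "claw": 0.2},
  {"xyz": [2.49, -2.74, 0], "turn": [0, 0, -5], "claw": 0.2},
])

```text
time: 17.68
eef_pos: [0.5029, 0.1307, 0.0455]
orientation: [0.743, 0.669, -0.002, -0.001]
force: [-0.4, 0.9, 0.5]
opening: 0.302
grip_force: 30.0
```

```bash
python3 - <<'E'
from h import *
go((.504,.1315,.0405),xang=1.47)
im=bot.get_image("scene");cv2.imwrite("pics/s2.png",im[:,:,::-1])
E
```

```text
at [0.5029 0.1307 0.0455] t 17.68 open 0.302 F [-0.4  0.9  0.5]
(0.504, 0.1315, 0.0405) [0.015 0.016 0.083] [-0.17  0.08 -0.18]
```

View pics/s2.png

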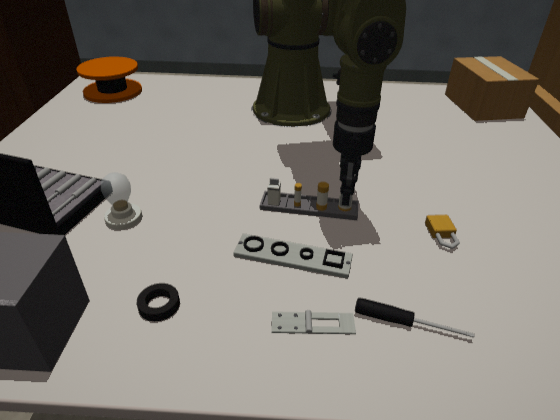

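The scene view shows blade (274,195), thin (298,195) and thick (323,195) upright in their pockets, with the bottle held over the last one (347,205). The bulb at (120,200) is untouched. Release.

>>> jog_arm([
  {"xyz": [0.01, 0.01, 0.08], "turn": [0, 0, 0], "claw": 0.2},
  {"xyz": [0.01, 0.01, 0.08], "turn": [0, 0, 0], "claw": 0.2},
  {"xyz": [0.01, 0.01, 0.08], "turn": [0, 0, 0], "claw": 0.6},
  {"xyz": [0.01, 0.01, 0.08], "turn": [0, 0, 0], "claw": 0.6},
  {"xyz": [0.01, 0.01, 0.08], "turn": [0, 0, 0], "claw": 0.6},
  {"xyz": [0, 0, -0.7], "turn": [0, 0, 0], "claw": 0.6},
  {"xyz": [0, 0, -1.6], "turn": [0, 0, 0], "claw": 0.7},
  {"xyz": [1, 0, -2.6], "turn": [0, 0, 0], "claw": 0.7},
  {"xyz": [2, 0, -2.6], "turn": [0, 0, 0], "claw": 0.7},
  {"xyz": [2.5, 0, -2.6], "turn": [0, 0, 0], "claw": 0.7},
  {"xyz": [2.5, 0, -2.6], "turn": [0, 0, 0], "claw": 0.7},
  {"xyz": [2.5, 0, -2.6], "turn": [0, 0, 0], "claw": 0.7},
])

```text
time: 19.23
eef_pos: [0.5179, 0.2803, 0.2012]
orientation: [0.742, 0.67, -0.002, -0.0]
force: [0.3, -0.7, -0.6]
opening: 0.703
grip_force: 0.0
```

```bash
python3 - <<'E'
from h import *
im=bot.get_image("top");cv2.imwrite("pics/t2.png",cv2.resize(im[130:265,200:345,::-1],None,fx=5,fy=4.4,interpolation=cv2.INTER_CUBIC))
im=bot.get_image("scene");cv2.imwrite("pics/s3.png",cv2.resize(im[150:290,90:380,::-1],None,fx=2.7,fy=2.7,interpolation=cv2.INTER_CUBIC))
E
```

```text
(no output)
```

View pics/t2.png

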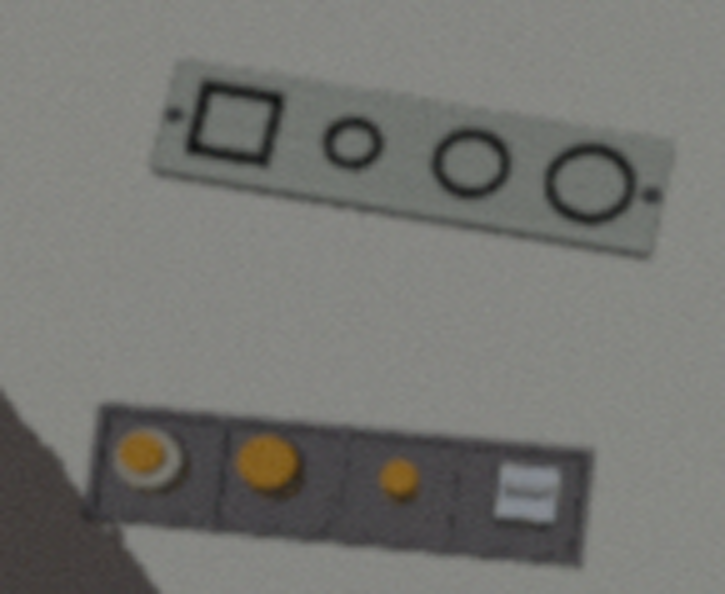

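View pics/s3.png

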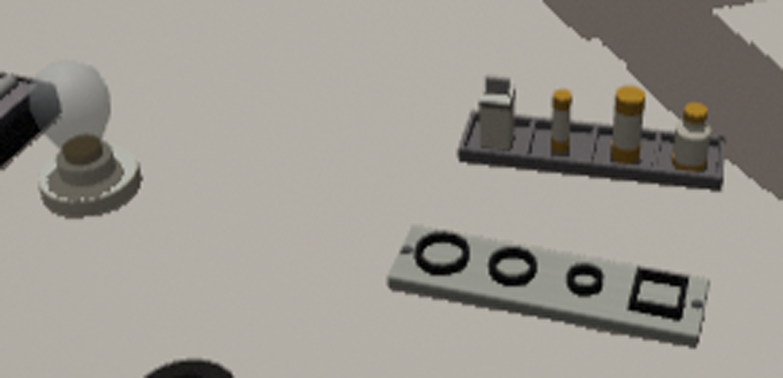

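All four fuses stand upright near the centres of their pockets: bottle (147,458), thick (270,465), thin (400,478) and blade (527,492) in the top crop. The bulb hasn't moved.

```bash
python3 -c "
from rig import bot
print(bot.job_done())"
```

```text
the job is handed in; nothing more can be done
None
```

The four fuses stand upright in the tray in reverse order (bottle, thick, thin, blade from left to right), the bulb was not touched, and the job is handed in; no verdict was returned.

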